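Offer up a paint-box lid to its hinge and hold it for the pin

TASK

Take the loose lid out of the dowel rack and offer it up to the wooden paint box, standing upright above the hinge side with its brass leaf facing outward like the one on the box. Let it down gently so that its two knuckles go between the three knuckles on the box, until you feel them seat and the holes line up, and finish while still gripping the lid there, lightly pressed on its seat, so that a colleague can push the pin through. Leave the started pin and the other things on the bench alone.

Things in the scene. Friction and masses are not known exactly. Their poses are not given: they have to be found in the camera images.
- lid: loose wooden lid, 12 mm thick (its x), 200 mm wide (its y), 132 mm high (its z), 0.13-0.27 kg; inner face (+x) cork-lined, a brass hinge leaf on the outer face (-x) at the lower edge. Origin: middle of the board's lower edge, mid-thickness. It starts upright in the rack, hinge edge down, leaf toward the robot; the top edge is free to be gripped across the 12 mm
- lid_knuckles (a point): middle of the lid's hinge line (bore axis, along lid y): 7.25 mm to -x of the board's mid plane, 9.25 mm below its lower edge. Two brass knuckles (16 mm barrels, 8 mm bore, 16 mm long) are centred 18 mm either side of it
- paint_box: open wooden paint box with tubes in it, 140 mm (its x) by 200 mm (its y), 80 mm high; stands firm, does not move. Origin: centre of its underside. A brass hinge leaf 88 mm wide is screwed to the wall on its -x side, which is turned toward the robot
- box_knuckles (a point): middle of the box's hinge line (along box y), 93 mm above the bench. Three brass knuckles (barrels 16 mm thick, 16 mm long) centred 0 and 36 mm either side; in the two 20 mm gaps the lid's knuckles seat on the brass plate's edge just when the bores are level. Nothing guides them fore and aft. Held right, the board stands upright on the +x side of this line, lower edge 9 mm above it
- hinge_pin (a joint): steel hinge pin, 6 mm thick, 101 mm long, tapered tip, started in the box's -y (right-hand) end knuckle and sticking out 89 mm to the right along the hinge line, 6 mm under the board of a seated lid; value in m, 0 as found, positive when pushed in, held by light friction (2.5 N)
- rack: wooden dowel rack, fixed: two rails 150 mm apart with rows of 8 mm dowels standing 43 mm above them; the lid stands on the rails (30 mm above the bench) between the middle dowels with 1.5 mm play either way. Origin: centre of its underside; its axes are parallel to the lid's at the start
- sanding_block: sanding block, 35 x 70 x 15 mm, lying on the bench; bystander
- white_bottle: small white paint bottle, 33 mm across, 46 mm high, standing on the bench; bystander
- pliers: pliers with orange handles, 152 x 43 x 11 mm, lying on the bench; bystander

How it is judged:
By the outcome, as a careful person would: the job done as asked, in the order asked, and still so for the second after the job is handed in, while the arm keeps its last pose, push and grip.
It also fails if it takes over 32 s, if anything falls off the work surface, if the arm or the gripper's body presses on something with over 40 N, if the wrist force passes 120 N, or if a joint passes its speed limit or range.

ROBOT

A 6-joint arm with a two-finger parallel gripper is mounted at the origin on a cart in front of the work surface, level with it; the furniture and walls round the work are solid. World frame = base frame: x ahead of the robot, y to its left, z up, the work surface at z = 0. Lengths are in m, angles in rad, forces in N, time in s.
With the tool pointing down it reaches from about 0.35 to 0.975 m from the base axis. Payload 4.9 kg.
Tool frame: the origin (TCP) lies on the centre line of the jaws, within the pads' length; the fingertips stand 8 mm ahead of it and the grasp point (between the pads) lies 11 mm behind it; z points along the fingers, y is the line along which they close (so a half turn about z gives the same grasp; the last joint's range is limited). The gripper opens to 85 mm and grips with 20 to 120 N. Pads are 22 mm wide; open, the fingers measure 114 mm over their backs; the gripper's body (76 mm by 85 mm) begins 54 mm behind the grasp point. The pads swing forward as they close: fully open they stand 13 mm farther back than shut.
Start: joints at [1.033, 0.053, 1.613, -0, 1.476, -0.119], TCP at [0.254, 0.571, 0.212] pointing down, gripper open.
Joint ranges: [-3.01, 3.01], [-1.01, 2.22], [0.06, 2.58], [-1.02, 4.17], [0.09, 2.62], [-3.14, 3.14]. Speed limits (rad/s): [2.57, 2.57, 3.14, 3.14, 3.14, 3.14].

INTERFACE

Orientations are given as a rotation vector (axis times angle).
In Python, from station import ctrl gives the robot as it stands.
- The arm moves only by the tool jog_arm, called after "Request:" by a JSON object that holds its "op" and its "data", one argument or row to a line. Schema: {"type":"object","properties":{"rows":{"type":"array","items":{"type":"object","properties":{"finger_gap":{"type":"number"},"sx":{"type":"number"},"sy":{"type":"number"},"sz":{"type":"number"},"rx":{"type":"number"},"ry":{"type":"number"},"rz":{"type":"number"}},"additionalProperties":false,"required":["finger_gap"]},"minItems":1,"maxItems":20},"clamp_n":{"type":"number"},"only":{"type":"string"},"quiet":{"type":"boolean"},"lines":{"type":"string"}},"required":["rows"],"additionalProperties":false}. rows is a list of rows, 1 to 20 of them, each an object with the fields finger_gap (the finger opening in m), sx, sy, sz (the shift in m), rx, ry, rz (a rotation vector in rad); a field left out counts as zero (the opening has to be given); each row is the pose to reach, as a shift and turn from the pose commanded when the call began, along the tool's axes at that moment; what a row does not reach only later rows make up. A row lasts 1/12 s, in which the tool goes at most 0.0417 m and 0.125 rad, less where a joint would pass 70% of its speed; a pose out of reach is approached as far as the arm can. The fingers move at their own pace and stop on an object; clamp_n is the grip in N (left out, the last holds). Time passes only in rows, so rows that do not move let the fingers close. The tool returns the time, the measured TCP pose, the force, the opening and the grip force at its end. only (a regular expression) keeps the lines of the reply that match it, lines (a string "A,B") keeps lines A to B, and quiet returns only ok. Input that does not fit is refused with a message, and nothing moves.
- ctrl.get_obs(): the state, without advancing time (a new reading comes with each control period).
- ctrl.get_image(name): name is "scene" or "side" or "wrist"; returns the picture (480x640x3 uint8, red, green, blue); there is no depth.
- ctrl.camera_params(name): a dict with "fx", "fy", "cx", "cy" (pixels), "T" (4x4, takes a point from camera to world coordinates); the wrist camera has in their place "tool_from_camera" (4x4, takes a point from camera to tool coordinates, whose origin is the TCP and whose axes are the flange's). Camera axes: x right, y down, z forward; pixel columns grow to the right and rows downward; lengths in m; the calibration is good to about 2 mm. The wrist camera is an equidistant fisheye: a pixel r from the principal point sees the ray r / f radians off the axis. A picture is of the moment at which its call begins: read the wrist's pose just before it. camera_params takes no time and is no camera call.
- ctrl.finish_job(): hands the job in; it is judged then, once.
Trained networks look in the newest picture that a camera, given by its name, has taken for a name from the list of things; names that differ only in an ending like _2 or _b are one class to them, and where a whole thing is asked for, a point or a joint stands for the part that bears it (a point fixed in the world has none). Each returns a list of dicts, best first, with "p" (0 to 1); they miss things now and then, are a little off and sometimes report something else, mostly with a low value. They report only what shows in the picture. A call takes as long as a camera call.
- ctrl.find_in(camera, thing): "extent" ([left, top, right, bottom] in pixels, round what is visible of it).
- ctrl.cut_out(camera, thing): "mask" (480x640 bool, what is visible of it) and "extent" ([left, top, right, bottom] in pixels, round what is visible of it).
- ctrl.tip_of(camera, thing): "xy" ([column, row] in pixels: a listed point, or the origin of a listed thing).
The state is a dict: "t": time; "q": joint angles; "dq": joint speeds; "effort": joint torques, N m; "tool_pos": TCP position; "tool_rot": TCP orientation; "contact_force": force on the tool from outside, world axes, zero at the start; "wrist_torque": the same for the moment, N m; "opening": finger opening in m; "grip_force": force on a finger pad.
Only numpy, scipy, OpenCV 4.12 (cv2) and the standard library are available. Lean on these libraries where they do the work, as an engineer would, in place of code of your own. Each camera call takes 0.05 s, during which the arm holds its last target. There are 200 camera calls.

## Working session

There is one attempt and no reset: what is moved stays moved. The work goes in short steps, Python scripts to look and compute and a tool call to move; the robot and the scene stay as the last step left them, time stands still between calls to the robot, and variables do not carry over. Pictures are saved under pics/ and viewed, at most 10 in all, crops included, and the job is handed in when it is done.

```bash
mkdir -p pics; ls; cat > h.py <<'E'
import numpy as np,cv2
from station import ctrl
from scipy.spatial.transform import Rotation as R
E
python3 - <<'E'
from h import *
o=ctrl.get_obs();print(o)
for c in("scene","side"):
    cv2.imwrite(f"pics/{c}0.png",ctrl.get_image(c)[:,:,::-1]);p=ctrl.camera_params(c);print(c,{k:np.round(v,4).tolist() for k,v in p.items()})
    for n in("lid","lid_knuckles","paint_box","box_knuckles","hinge_pin","rack"):
        for d in ctrl.tip_of(c,n)[:2]: print(n,'tip',np.round(d['xy'],1),round(d['p'],2))
        for d in ctrl.find_in(c,n)[:1]: print(n,'ext',np.round(d['extent'],1),round(d['p'],2))
E
```

```text
pics
{'t': 0.0, 'q': array([ 1.03298812e+00,  5.33362308e-02,  1.61432299e+00, -1.35627436e-06,
        1.47600585e+00, -1.19003377e-01]), 'dq': array([-1.76119777e-04,  8.20788084e-04,  8.48233783e-04,  1.21368619e-05,
       -1.12529431e-03,  1.11833951e-03]), 'effort': array([-5.69177719e-04, -3.93696892e+01, -3.70165873e+01, -2.01652301e-04,
        7.22744400e-03,  6.05539459e-07]), 'tool_pos': array([0.25382092, 0.57039873, 0.21085854]), 'tool_rot': array([-0.65292065, -3.07231153,  0.00308141]), 'contact_force': array([-1.09681936, -0.36134862, -0.32333818]), 'wrist_torque': array([ 0.00776227,  0.02201436, -0.03353373]), 'grip_force': 0.0, 'opening': 0.08537526232222585}
scene {'fx': 597.5455, 'fy': 597.5455, 'cx': 303.7597, 'cy': 244.5688, 'T': [[0.437, -0.4237, 0.7934, -0.1607], [-0.8994, -0.2074, 0.3847, -0.4058], [0.0016, -0.8818, -0.4717, 0.5467], [0.0, 0.0, 0.0, 1.0]]}
lid tip [401.8 321.1] 0.56
lid ext [337.9 231.4 485.5 339.3] 0.89
lid_knuckles tip [403.9 329.4] 0.88
lid_knuckles ext [340.2 232.4 486.4 336.6] 0.58
paint_box tip [203.  266.6] 0.88
paint_box ext [126.6 203.1 269.8 298.6] 0.82
box_knuckles tip [174.  244.5] 0.86
box_knuckles ext [125.4 209.1 267.9 299.2] 0.86Traceback (most recent call last):
  File "<stdin>", line 6, in <module>
ValueError: it knows: box_knuckles, lid, lid_knuckles, paint_box, pliers, rack, sanding_block, white_bottle
```

View pics/scene0.png

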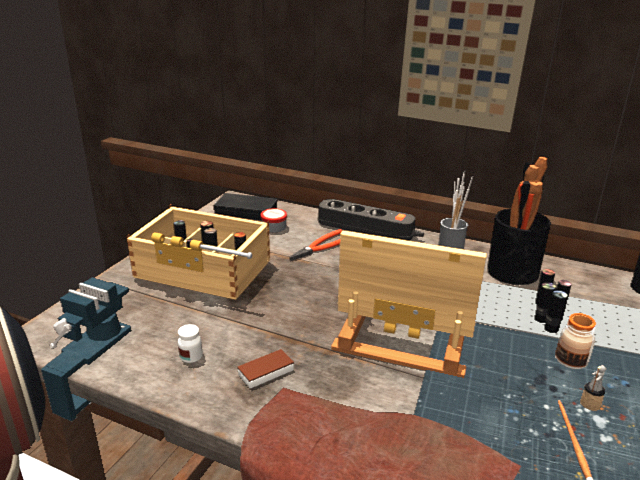

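```bash
cat >> h.py <<'E'
def proj(c,P):
    p=ctrl.camera_params(c);T=p["T"];q=(np.atleast_2d(P)-T[:3,3])@T[:3,:3]
    return np.c_[p["fx"]*q[:,0]/q[:,2]+p["cx"],p["fy"]*q[:,1]/q[:,2]+p["cy"]]
def ray(c,uv):
    p=ctrl.camera_params(c);T=p["T"];d=T[:3,:3]@np.array([(uv[0]-p["cx"])/p["fx"],(uv[1]-p["cy"])/p["fy"],1.]);return T[:3,3],d/np.linalg.norm(d)
def atz(c,uv,z):
    o,d=ray(c,uv);return o+d*(z-o[2])/d[2]
def tri(a,b):
    A=0;B=0
    for o,d in(a,b):
        M=np.eye(3)-np.outer(d,d);A=A+M;B=B+M@o
    x=np.linalg.solve(A,B);return x,[round(float(np.linalg.norm(np.cross(x-o,d))),4) for o,d in(a,b)]
E
python3 - <<'E'
from h import *
c="side";cv2.imwrite("pics/side0.png",ctrl.get_image(c)[:,:,::-1]);p=ctrl.camera_params(c);print(c,{k:np.round(v,4).tolist() for k,v in p.items()})
s=dict(lid=(401.8,321.1),lid_knuckles=(403.9,329.4),paint_box=(203,266.6),box_knuckles=(174,244.5))
z=dict(lid=.03,lid_knuckles=.021,paint_box=0,box_knuckles=.093)
for n in s:
    print(n,'scene@z',atz("scene",s[n],z[n]).round(4))
    for d in ctrl.tip_of(c,n)[:2]: print(n,'tip',np.round(d['xy'],1),round(d['p'],2),atz(c,d['xy'],z[n]).round(4),tri(ray("scene",s[n]),ray(c,d['xy'])))
    for d in ctrl.find_in(c,n)[:1]: print(n,'ext',np.round(d['extent'],1),round(d['p'],2))
E
```

```text
side {'fx': 536.7768, 'fy': 536.7768, 'cx': 313.749, 'cy': 229.8242, 'T': [[0.9673, -0.1681, 0.19, 0.3603], [-0.2536, -0.6178, 0.7443, -0.8535], [-0.0077, -0.7681, -0.6402, 0.7659], [0.0, 0.0, 0.0, 1.0]]}
lid scene@z [ 0.5563 -0.2196  0.03  ]
lid tip [333.7 308.5] 0.76 [ 0.5571 -0.2238  0.03  ] (array([ 0.55844373, -0.21988759,  0.02732508]), [0.0013, 0.0013])
lid ext [308.  220.4 361.7 347.4] 0.76
lid_knuckles scene@z [ 0.55   -0.2256  0.021 ]
lid_knuckles tip [327.8 312.5] 0.93 [ 0.5464 -0.2226  0.021 ] (array([ 0.54514601, -0.22657873,  0.02500342]), [0.0004, 0.0004])
lid_knuckles tip [331.7 307.6] 0.37 [ 0.5566 -0.213   0.021 ] (array([ 0.55332794, -0.22163194,  0.02332708]), [0.0053, 0.0053])
lid_knuckles ext [310.9 220.1 364.7 344.9] 0.62
paint_box scene@z [0.6024 0.1672 0.    ]
paint_box tip [304.5 197.8] 0.79 [0.5967 0.159  0.    ] (array([0.59747831, 0.16216324, 0.00103297]), [0.0028, 0.0028])
paint_box ext [260.2 138.9 344.9 228.2] 0.6
box_knuckles scene@z [0.511  0.1518 0.093 ]
box_knuckles tip [271.7 171.4] 0.75 [0.5208 0.1528 0.093 ] (array([0.52212202, 0.16146235, 0.08620877]), [0.0008, 0.0008])
box_knuckles ext [258.6 143.6 349.7 228.5] 0.84
```

View pics/side0.png

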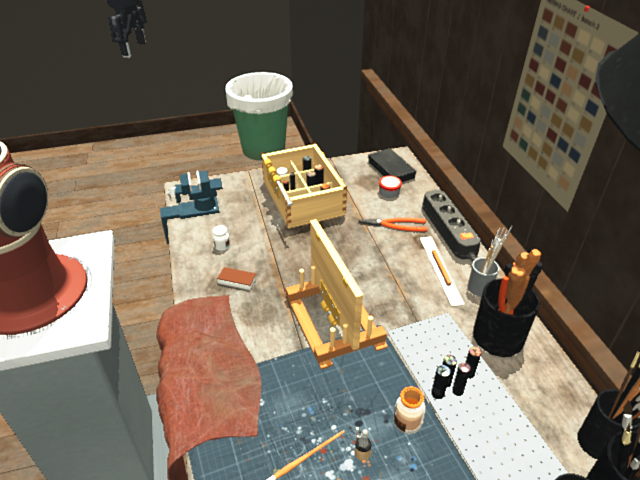

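The scene picture shows the box's knuckles near (156–194, 239–246), the pin's end at (250, 255), and the lid's top corners at (343, 234) and (484, 252). In the side picture the lid's top edge runs from (314, 222) to (360, 320). Next I compute the yaws.

```bash
python3 - <<'E'
from h import *
def edge(c,a,b,z):
    A,B=atz(c,a,z),atz(c,b,z);d=B-A;print(c,A.round(4),B.round(4),'len',np.linalg.norm(d).round(4),'yaw of line-90',np.degrees(np.arctan2(d[1],d[0])).round(2)+90)
edge("scene",(342,234),(484,252),.162)
edge("scene",(340,237),(480,256),.162)
edge("scene",(156,239),(194,246),.093)
edge("scene",(156,239),(250,255),.093)
edge("scene",(130,236),(240,257),.08)
w=ctrl.camera_params("wrist");print({k:np.round(v,4).tolist() for k,v in w.items()})
a=ctrl.get_image("scene")[190:310,110:290];b=ctrl.get_image("side")[130:370,250:390]
b=b[:,:,::-1];a=a[:,:,::-1]
A=cv2.resize(a,None,fx=4,fy=4,interpolation=3)[:,:720]
cv2.imwrite("pics/cropA.png",A)
B=cv2.resize(b,None,fx=2.5,fy=2.5,interpolation=3);cv2.imwrite("pics/cropB.png",B)
print(A.shape,B.shape)
E
```

```text
scene [ 0.5387 -0.1267  0.162 ] [ 0.5734 -0.3174  0.162 ] len 0.1938 yaw of line-90 10.310000000000002
scene [ 0.5289 -0.1278  0.162 ] [ 0.5599 -0.3148  0.162 ] len 0.1896 yaw of line-90 9.409999999999997
scene [0.5136 0.1899 0.093 ] [0.5209 0.12   0.093 ] len 0.0703 yaw of line-90 5.959999999999994
scene [0.5136 0.1899 0.093 ] [0.5347 0.0244 0.093 ] len 0.1668 yaw of line-90 7.269999999999996
scene [0.5223 0.2536 0.08  ] [0.542  0.0477 0.08  ] len 0.2068 yaw of line-90 5.450000000000003
{'fx': 371.6483, 'fy': 371.6483, 'cx': 315.7967, 'cy': 234.1865, 'tool_from_camera': [[-0.0007, -0.9465, -0.3226, 0.0826], [1.0, -0.0008, 0.0002, -0.0002], [-0.0005, -0.3226, 0.9465, -0.1619], [0.0, 0.0, 0.0, 1.0]]}
(480, 720, 3) (600, 350, 3)
```

View pics/cropA.png

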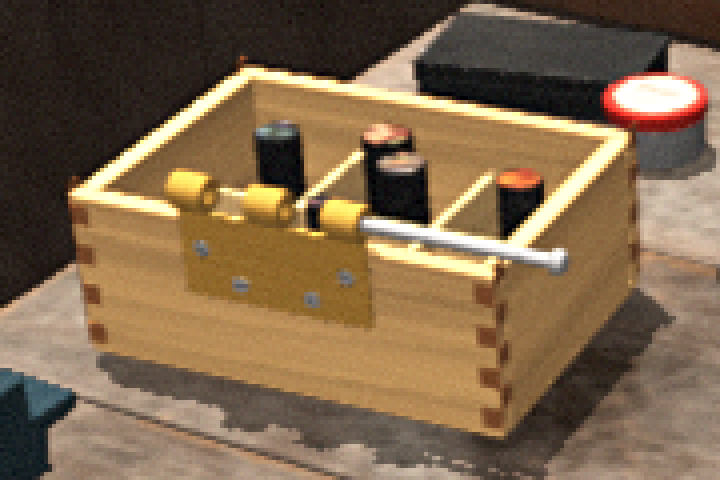

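View pics/cropB.png

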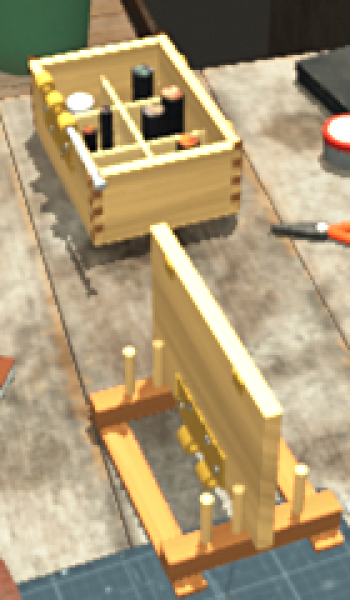

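```bash
cat >> h.py <<'E'
from scipy.optimize import least_squares
def world(pose,P):
    x,y,z,a=pose;return R.from_euler('z',a).apply(P)+[x,y,z]
def move(pos,yawy,o=None):
    "row numbers to bring TCP to pos, pointing down, tool y at world angle yawy"
    o=o or ctrl.get_obs();Rc=R.from_rotvec(o["tool_rot"]);c,s=np.cos(yawy),np.sin(yawy)
    Rt=R.from_matrix(np.array([[-s,c,0],[c,s,0],[0,0,-1.]]))
    d=Rc.inv().apply(np.array(pos)-o["tool_pos"]);r=(Rc.inv()*Rt).as_rotvec()
    print("row",d.round(4),r.round(4),"n>=",round(max(np.linalg.norm(d)/.0417,np.linalg.norm(r)/.125),1),"t",round(o["t"],2))
def wproj(o,P):
    p=ctrl.camera_params("wrist");T=p["tool_from_camera"]
    t=R.from_rotvec(o["tool_rot"]).inv().apply(np.atleast_2d(P)-o["tool_pos"]);q=(t-T[:3,3])@T[:3,:3]
    rr=np.linalg.norm(q[:,:2],axis=1);th=np.arctan2(rr,q[:,2]);k=th/np.maximum(rr,1e-9)
    return np.c_[p["fx"]*q[:,0]*k+p["cx"],p["fy"]*q[:,1]*k+p["cy"]]
def wray(o,uv):
    p=ctrl.camera_params("wrist");T=p["tool_from_camera"];v=np.array([(uv[0]-p["cx"])/p["fx"],(uv[1]-p["cy"])/p["fy"]]);th=np.linalg.norm(v)
    d=np.r_[v/th*np.sin(th),np.cos(th)];Rc=R.from_rotvec(o["tool_rot"]);return Rc.apply(T[:3,3])+o["tool_pos"],Rc.apply(T[:3,:3]@d)
E
python3 - <<'E'
from h import *
bp=np.array([[-.07,.1,.08],[-.07,-.1,.08],[-.07,-.1,0],[-.07,.1,0],[.07,.1,.08],[.07,-.1,.08],[.07,-.1,0]])
bs=np.array([[128.75,238],[235,258],[236.2,299.2],[135,277.5],[170.7,207],[268,222.5],[269,261]])
dp=bp[[0,4,5,1,2,6]];ds=np.array([[262,154.8],[315.2,144],[346.8,188.8],[290,198.8],[290,228],[346,212.8]])
f=lambda v:np.r_[(proj("scene",world((v[0],v[1],0,v[2]),bp))-bs).ravel(),(proj("side",world((v[0],v[1],0,v[2]),dp))-ds).ravel()]
for sel in(slice(0,14),slice(14,26),slice(0,26)):
    r=least_squares(lambda v:f(v)[sel],[.6,.16,.1],loss='soft_l1');print("box",r.x.round(4),np.degrees(r.x[2]).round(2),np.sqrt(np.mean(r.fun**2)).round(2))
print("hinge",world((r.x[0],r.x[1],0,r.x[2]),[[-.079,0,.093],[-.077,0,.093]]).round(4))
lp=np.array([[-.006,.1,.132],[-.006,-.1,.132],[-.006,.1,.132],[.006,.1,.132],[-.006,-.1,.132],[.006,-.1,.132]])
g=lambda v:np.r_[(proj("scene",world((v[0],v[1],.03,v[2]),lp[:2]))-[[339.5,236],[481,256]]).ravel(),(proj("side",world((v[0],v[1],.03,v[2]),lp[2:]))-[[310,221.2],[316.8,219.6],[355.2,296],[362,294.4]]).ravel()]
q=least_squares(g,[.556,-.22,.17],loss='soft_l1');print("lid",q.x.round(4),np.degrees(q.x[2]).round(2),g(q.x).round(1))
move([.515,.185,.2],r.x[2])
E
```

```text
box [0.5951 0.1609 0.1037] 5.94 0.87
box [0.5954 0.163  0.114 ] 6.53 1.37
box [0.5952 0.1612 0.1068] 6.12 1.13
hinge [[0.5166 0.1528 0.093 ]
 [0.5186 0.153  0.093 ]]
lid [ 0.5561 -0.2211  0.1035] 5.93 [-0.1 -3.   4.   0.9 -0.2 -1.4 -0.8 -1.3 -0.1  0.2  0.3 -0.3]
row [-0.3953 -0.2465  0.0121] [-1.0000e-04  0.0000e+00  1.0452e+00] n>= 11.2 t 1.0
```

Request:
{"op": "jog_arm", "data": {
  "rows": [
    {"finger_gap": 0.085,"sx": -0.395,"sy": -0.246,"sz": 0.012,"rz": 1.045},
    {"finger_gap": 0.085,"sx": -0.395,"sy": -0.246,"sz": 0.012,"rz": 1.045},
    {"finger_gap": 0.085,"sx": -0.395,"sy": -0.246,"sz": 0.012,"rz": 1.045},
    {"finger_gap": 0.085,"sx": -0.395,"sy": -0.246,"sz": 0.012,"rz": 1.045},
    {"finger_gap": 0.085,"sx": -0.395,"sy": -0.246,"sz": 0.012,"rz": 1.045},
    {"finger_gap": 0.085,"sx": -0.395,"sy": -0.246,"sz": 0.012,"rz": 1.045},
    {"finger_gap": 0.085,"sx": -0.395,"sy": -0.246,"sz": 0.012,"rz": 1.045},
    {"finger_gap": 0.085,"sx": -0.395,"sy": -0.246,"sz": 0.012,"rz": 1.045},
    {"finger_gap": 0.085,"sx": -0.395,"sy": -0.246,"sz": 0.012,"rz": 1.045},
    {"finger_gap": 0.085,"sx": -0.395,"sy": -0.246,"sz": 0.012,"rz": 1.045},
    {"finger_gap": 0.085,"sx": -0.395,"sy": -0.246,"sz": 0.012,"rz": 1.045},
    {"finger_gap": 0.085,"sx": -0.395,"sy": -0.246,"sz": 0.012,"rz": 1.045},
    {"finger_gap": 0.085,"sx": -0.395,"sy": -0.246,"sz": 0.012,"rz": 1.045}
  ]
}}

```text
t: 2.08
tool_pos: [0.5161, 0.1835, 0.2]
tool_rot: [-2.105, -2.332, 0.0]
contact_force: [0.2, -0.4, 0.9]
opening: 0.0852
grip_force: 0.0
```

```bash
python3 - <<'E'
from h import *
o=ctrl.get_obs();im=ctrl.get_image("wrist");cv2.imwrite("pics/w1.png",im[:,:,::-1]);print(o["t"],o["q"].round(3),o["tool_pos"].round(4),o["tool_rot"])
for d in ctrl.tip_of("wrist","box_knuckles"):
    ro,rd=wray(o,d["xy"]);print(d,ro+rd*(.093-ro[2])/rd[2])
b=(.5952,.1612,0,.1068)
print(wproj(o,world(b,[[-.078,36,.093],[-.078,0,.093],[-.078,-.036,.093],[-.07,.1,.08],[-.07,-.1,.08],[.07,.1,.08],[.07,-.1,.08]])).round(0).tolist())
E
```

```text
2.0833 [ 0.206 -0.124  1.806 -0.     1.46   0.103] [0.5161 0.1835 0.2   ] [-2.10462230e+00 -2.33228684e+00  3.51838944e-04]
{'xy': [316.8, 260.1], 'p': 0.81} [0.5203097  0.15341619 0.093     ]
[[312.0, -469.0], [313.0, 260.0], [314.0, 301.0], [323.0, 130.0], [323.0, 353.0], [495.0, 137.0], [464.0, 346.0]]
```

View pics/w1.png

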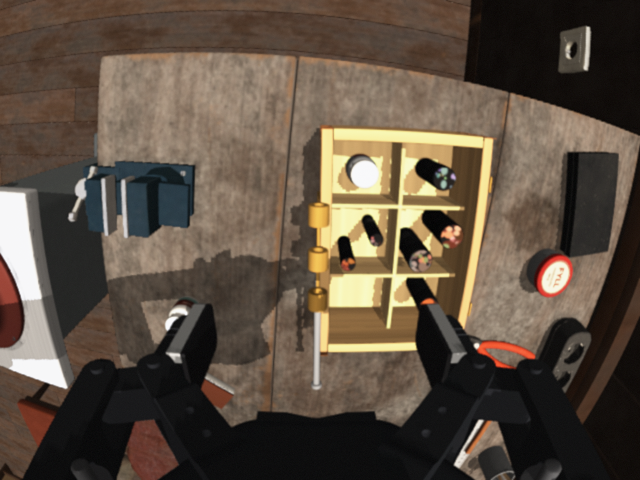

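```bash
python3 - <<'E'
from h import *
o=ctrl.get_obs();im=cv2.imread("pics/w1.png");hsv=cv2.cvtColor(im,cv2.COLOR_BGR2HSV)
m=((hsv[...,0]>10)&(hsv[...,0]<28)&(hsv[...,1]>170)&(hsv[...,2]>90)).astype(np.uint8);m[:,:300]=0;m[:,330:]=0;m[:195]=0;m[315:]=0
n,l,s,c=cv2.connectedComponentsWithStats(m)
for i in range(1,n):
    if s[i,4]>60: print(s[i],c[i].round(1))
obs=[[318.9,215.3],[317.8,259.6],[317,299]]
obs=[c[i] for i in np.argsort(c[:,1]) if i>0 and s[i,4]>60][:3]
wp=[atz for atz in []]
P=[]
for uv in list(obs)+[(316.5,386)]:
    ro,rd=wray(o,uv);P.append(ro+rd*(.096-ro[2])/rd[2])
P=np.array(P);print(P.round(4));d=P[0]-P[2];print("yaw",np.degrees(np.arctan2(d[1],d[0]))-90);d=P[0]-P[3];print("yaw pin",np.degrees(np.arctan2(d[1],d[0]))-90)
bp=np.array([[-.07,.1,.08],[-.07,-.1,.08],[.07,.1,.08],[.07,-.1,.08]]);uv=np.array([[321,127.5],[322,352.5],[493,137],[465,350]])
r=least_squares(lambda v:(wproj(o,world((v[0],v[1],0,v[2]),bp))-uv).ravel(),[.6,.16,.1]);print(r.x.round(4),np.degrees(r.x[2]),r.fun.round(1))
move([.556-.0,-.221+.06,.25],.14)
E
```

```text
[309 200  19  26 204] [317.5 212.1]
[309 244  19  26 211] [317.2 256.5]
[309 286  17  25 328] [317.1 300.2]
[[0.5153 0.1957 0.096 ]
 [0.5188 0.1603 0.096 ]
 [0.5229 0.122  0.096 ]
 [0.5324 0.0287 0.096 ]]
yaw 5.922109726654071
yaw pin 5.866101264630686
[0.5926 0.1641 0.1094] 6.266477423085052 [ 0.8  2.  -0.6  0.3  0.9 -0.1 -1.8 -3.7]
row [-0.3494  0.0041 -0.0502] [-0.0005 -0.0007 -0.0334] n>= 8.5 t 2.18
```

The wrist picture shows the brass barrels at rows 213, 257 and 299 near column 317, with the pin's end at (316, 386). The hinge yaw is about 5.9° and the hinge x about 0.519. Next I move to the lid.

Request:
{"op": "jog_arm", "data": {
  "rows": [
    {"finger_gap": 0.085,"sx": -0.35,"sy": 0.004,"sz": -0.05,"rz": -0.033},
    {"finger_gap": 0.085,"sx": -0.35,"sy": 0.004,"sz": -0.05,"rz": -0.033},
    {"finger_gap": 0.085,"sx": -0.35,"sy": 0.004,"sz": -0.05,"rz": -0.033},
    {"finger_gap": 0.085,"sx": -0.35,"sy": 0.004,"sz": -0.05,"rz": -0.033},
    {"finger_gap": 0.085,"sx": -0.35,"sy": 0.004,"sz": -0.05,"rz": -0.033},
    {"finger_gap": 0.085,"sx": -0.35,"sy": 0.004,"sz": -0.05,"rz": -0.033},
    {"finger_gap": 0.085,"sx": -0.35,"sy": 0.004,"sz": -0.05,"rz": -0.033},
    {"finger_gap": 0.085,"sx": -0.35,"sy": 0.004,"sz": -0.05,"rz": -0.033},
    {"finger_gap": 0.085,"sx": -0.35,"sy": 0.004,"sz": -0.05,"rz": -0.033},
    {"finger_gap": 0.085,"sx": -0.35,"sy": 0.004,"sz": -0.05,"rz": -0.033}
  ]
}}

```text
t: 3.02
tool_pos: [0.5571, -0.1639, 0.251]
tool_rot: [2.062, 2.368, -0.0]
contact_force: [-0.1, 0.3, -0.0]
opening: 0.0856
grip_force: 0.0
```

```bash
python3 - <<'E'
from h import *
o=ctrl.get_obs();im=ctrl.get_image("wrist");cv2.imwrite("pics/w2.png",im[:,:,::-1]);print(o["t"],o["tool_pos"].round(4),o["tool_rot"])
for n in("lid","rack"):
  for d in ctrl.find_in("wrist",n): print(n,d)
b=(.556,-.221,.03,.14)
print(wproj(o,world(b,[[-.006,.1,.132],[.006,.1,.132],[-.006,-.1,.132],[.006,-.1,.132]])).round(0).tolist())
E
```

```text
3.0167 [ 0.5571 -0.1639  0.251 ] [ 2.06167262e+00  2.36786262e+00 -1.85502282e-04]
lid {'extent': [293.6, 149.4, 315.5, 397.3], 'p': 0.65}
rack {'extent': [246.1, 153.2, 374.0, 327.3], 'p': 0.74}
[[293.0, 170.0], [310.0, 169.0], [299.0, 395.0], [312.0, 395.0]]
```

View pics/w2.png

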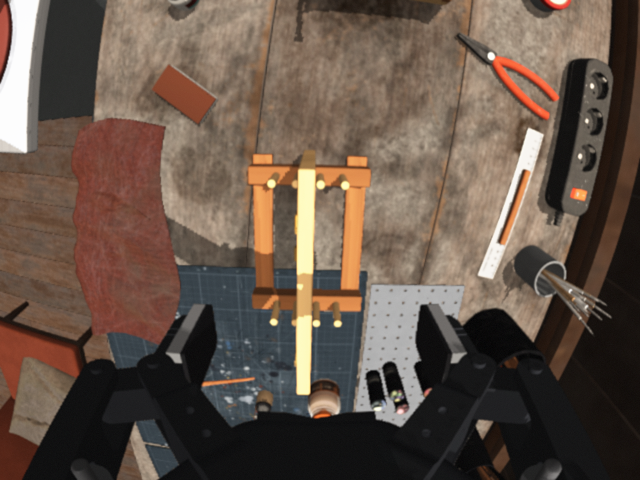

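```bash
python3 - <<'E'
from h import *
o=ctrl.get_obs();im=cv2.imread("pics/w2.png")
g=cv2.cvtColor(im,cv2.COLOR_BGR2GRAY).astype(int)
for r in (168,180,200,230,260,285,340,360,380,390):
    row=g[r,285:330];d=np.diff(row);print(r,285+np.argmax(d)+1,285+np.argmin(d)+1)
print(g[155:175,306].tolist(),g[385:402,304].tolist())
lp=np.array([[-.006,.1,.132],[.006,.1,.132],[-.006,-.1,.132],[.006,-.1,.132]])
uv=np.array([[298,168],[315,168],[297,394],[310,394]])
r=least_squares(lambda v:(wproj(o,world((v[0],v[1],.03,v[2]),lp))-uv).ravel(),[.556,-.22,.15]);print(r.x.round(4),np.degrees(r.x[2]),r.fun.round(1))
E
```

```text
168 299 290
180 298 316
200 297 315
230 295 314
260 297 313
285 297 312
340 296 312
360 296 311
380 297 310
390 296 310
[114, 114, 113, 113, 111, 111, 115, 118, 121, 123, 123, 122, 125, 154, 209, 239, 245, 246, 246, 246] [244, 244, 244, 244, 244, 244, 244, 245, 243, 199, 102, 74, 78, 73, 68, 71, 74]
[ 0.5559 -0.2153  0.1176] 6.736894868616495 [-0.4 -0.6  0.4 -0.2 -0.2  0.6  0.2  0.9]
```

```bash
python3 - <<'E'
from h import *
move([.5559,-.2153,.25],.1176); move([.5559,-.2153,.141],.1176)
E
```

```text
row [-0.0547 -0.0083 -0.0002] [-0.0002 -0.001   0.0245] n>= 1.3 t 3.17
row [-0.0548 -0.0083  0.1088] [-0.0002 -0.001   0.0245] n>= 2.9 t 3.17
```

Request:
{"op": "jog_arm", "data": {
  "rows": [
    {"finger_gap": 0.085,"sx": -0.055,"sy": -0.008,"rz": 0.0245},
    {"finger_gap": 0.085,"sx": -0.055,"sy": -0.008,"sz": 0.02,"rz": 0.0245},
    {"finger_gap": 0.07,"sx": -0.055,"sy": -0.008,"sz": 0.05,"rz": 0.0245},
    {"finger_gap": 0.05,"sx": -0.055,"sy": -0.008,"sz": 0.08,"rz": 0.0245},
    {"finger_gap": 0.04,"sx": -0.055,"sy": -0.008,"sz": 0.1,"rz": 0.0245},
    {"finger_gap": 0.04,"sx": -0.055,"sy": -0.008,"sz": 0.109,"rz": 0.0245},
    {"finger_gap": 0.03,"sx": -0.055,"sy": -0.008,"sz": 0.109,"rz": 0.0245},
    {"finger_gap": 0.02,"sx": -0.055,"sy": -0.008,"sz": 0.109,"rz": 0.0245},
    {"finger_gap": 0.005,"sx": -0.055,"sy": -0.008,"sz": 0.109,"rz": 0.0245},
    {"finger_gap": 0.005,"sx": -0.055,"sy": -0.008,"sz": 0.109,"rz": 0.0245},
    {"finger_gap": 0.005,"sx": -0.055,"sy": -0.008,"sz": 0.109,"rz": 0.0245},
    {"finger_gap": 0.005,"sx": -0.055,"sy": -0.008,"sz": 0.109,"rz": 0.0245},
    {"finger_gap": 0.005,"sx": -0.055,"sy": -0.008,"sz": 0.109,"rz": 0.0245},
    {"finger_gap": 0.005,"sx": -0.055,"sy": -0.008,"sz": 0.109,"rz": 0.0245}
  ],
  "clamp_n": 60
}}

```text
t: 4.33
tool_pos: [0.5571, -0.2179, 0.143]
tool_rot: [2.088, 2.344, 0.002]
contact_force: [0.4, 1.0, 6.1]
opening: 0.005
grip_force: 2.9
```

```bash
python3 -c "
from h import *
o=ctrl.get_obs();print(o['contact_force'].round(1),o['tool_pos'].round(4))
move([.556,-.215,.26],.1176)
move([.535,.155,.275],.1034)"
```

```text
[0.4 1.  6.1] [ 0.5571 -0.2179  0.143 ]
row [ 0.0029 -0.0004 -0.117 ] [ 0.0026  0.0012 -0.0023] n>= 2.8 t 4.33
row [ 0.3728  0.0213 -0.1324] [0.0026 0.0012 0.0119] n>= 9.5 t 4.33
```

```bash
python3 - <<'E'
from h import *
o=ctrl.get_obs();a=ctrl.get_image("wrist")[:,120:520,::-1];b=ctrl.get_image("scene")[130:430,260:560,::-1]
b=cv2.resize(b,(400,400));cv2.imwrite("pics/g1.png",np.hstack([a,np.vstack([b,np.zeros((80,400,3),np.uint8)])]));print(o['opening'],o['grip_force'],o['t'])
E
```

```text
0.0050432434564938065 2.9204127128468826 4.3333
```

View pics/g1.png

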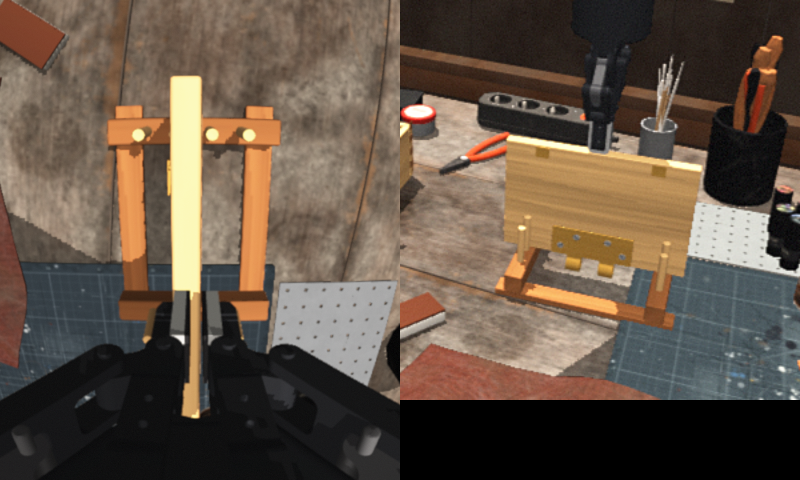

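```bash
python3 - <<'E'
from h import *
o=ctrl.get_obs();print(o['t'],o['tool_pos'].round(4),o['contact_force'].round(1),o['opening'],o['grip_force'],o['wrist_torque'].round(2))
Rc=R.from_rotvec(o["tool_rot"]);P=lambda *t:Rc.apply(t)+o["tool_pos"]
pts=[P(0,0,.008),P(0,0,0),P(0,0,-.011),P(0,0,-.03)]
print("scene",proj("scene",pts).round(0).tolist(),"wrist",wproj(o,pts).round(0).tolist())
l=(.5559,-.2153,.03,.1176);lp=[[-.006,.1,.132],[.006,.1,.132],[-.006,0,.132],[.006,0,.132],[-.006,-.1,.132],[.006,-.1,.132]]
print("lid scene",proj("scene",world(l,lp)).round(0).tolist(),"wrist",wproj(o,world(l,lp)).round(0).tolist())
E
```

```text
4.4333 [ 0.5571 -0.2179  0.143 ] [0.4 1.2 6.1] 0.004974959566549145 2.942300722352229 [ 0.23 -0.03  0.02]
scene [[407.0, 259.0], [407.0, 254.0], [408.0, 247.0], [409.0, 235.0]] wrist [[315.0, 281.0], [315.0, 288.0], [315.0, 298.0], [315.0, 320.0]]
lid scene [[335.0, 233.0], [338.0, 229.0], [405.0, 244.0], [407.0, 240.0], [481.0, 255.0], [481.0, 251.0]] wrist [[296.0, 61.0], [328.0, 60.0], [299.0, 302.0], [327.0, 302.0], [304.0, 446.0], [325.0, 446.0]]
```

```bash
python3 - <<'E'
import cv2,numpy as np
from h import *
a=ctrl.get_image("wrist")[250:430,250:390,::-1];b=ctrl.get_image("scene")[190:290,370:450,::-1];c=ctrl.get_image("side")[210:310,290:370,::-1]
cv2.imwrite("pics/g2.png",np.hstack([cv2.resize(a,(420,540),interpolation=2),np.vstack([cv2.resize(x,(344,270),interpolation=2) for x in (b[10:73],c[20:83])])]))
E
```

```text
(no output)
```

View pics/g2.png

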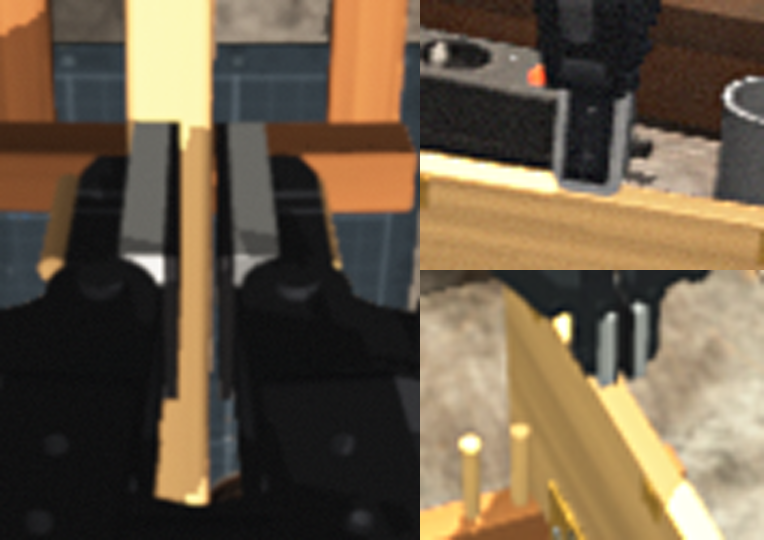

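```bash
python3 - <<'E'
from h import *
o=ctrl.get_obs()
l=(.5559,-.2153,.03,.1176);lp=[[-.006,.1,.132],[.006,.1,.132],[-.006,-.1,.132],[.006,-.1,.132]]
uv=np.array([[291,76],[321,76],[302.5,416],[319.5,416]])
def f(v):
    q=dict(o);q["tool_pos"]=o["tool_pos"]+v[:3];return (wproj(q,world(l,lp))-uv).ravel()
r=least_squares(f,[0,0,0]);print(r.x.round(4),r.fun.round(1))
print(o["q"].round(4))
E
```

```text
[0.0022 0.0036 0.0287] [ 2.2  0.1 -1.2 -0.2 -1.5  0.1  0.   0.1]
[-4.9750e-01  3.9400e-02  1.7442e+00  6.0000e-04  1.3552e+00 -6.1290e-01]
```

```bash
python3 - <<'E'
from h import *
Q=[([.0533,1.6143],.62433,.21086),([-.124,1.806],np.hypot(.5161,.1835),.2),([.0394,1.7442],np.hypot(.5571,.2179),.143)]
A=[];B=[]
for (a,b),r,z in Q:
    A+=[[1,0,np.sin(a),np.sin(a+b)],[0,1,np.cos(a),np.cos(a+b)]];B+=[r,z]
x,res,_,_=np.linalg.lstsq(np.array(A),np.array(B),rcond=None);print(x,(np.array(A)@x-B).round(4))
o=ctrl.get_obs();print(o["opening"])
b=ctrl.get_image("scene");cv2.imwrite("pics/s2.png",b[:,:,::-1])
for d in ctrl.tip_of("scene","lid")+ctrl.tip_of("scene","lid_knuckles"): print(d)
for c in("scene","side"):
  ctrl.get_image(c)
  for d in ctrl.find_in(c,"lid"): print(c,d)
E
```

```text
[-0.00582238 -0.13305483  0.40372555  0.60684918] [-0.0046  0.0006 -0.0004  0.0002  0.005  -0.0008]
0.00492995475018142
{'xy': [403.2, 320.6], 'p': 0.67}
{'xy': [403.1, 331.4], 'p': 0.96}
side {'extent': [306.9, 233.6, 358.8, 350.3], 'p': 0.7}
```

```bash
python3 - <<'E'
from h import *
s=ctrl.get_image("side")[:,:,::-1];cv2.imwrite("pics/side2.png",s)
s0=cv2.imread("pics/side0.png");a0=cv2.imread("pics/scene0.png");a=cv2.imread("pics/s2.png")
f=lambda i,y,x:cv2.resize(i[y:y+150,x:x+200],(400,300),interpolation=2)
cv2.imwrite("pics/cmp.png",np.vstack([np.hstack([f(a0,220,320),f(a,220,320)]),np.hstack([f(s0,210,240),f(s,210,240)])]))
E
```

```text
(no output)
```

View pics/cmp.png

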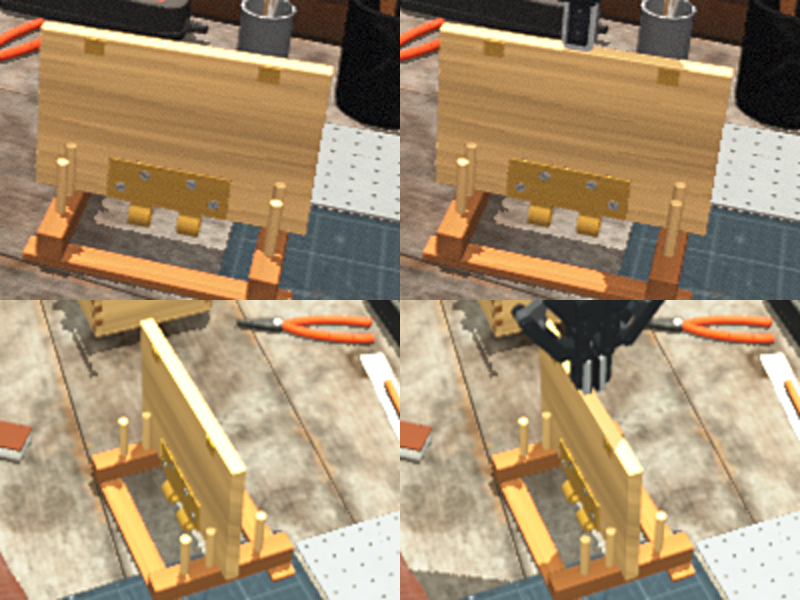

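```bash
python3 - <<'E'
from h import *
o={"tool_pos":np.array([.5571,-.1639,.251]),"tool_rot":np.array([2.06167262,2.36786262,-1.85e-4])}
lp=np.array([[-.006,.1,.132],[.006,.1,.132],[-.006,-.1,.132],[.006,-.1,.132]])
uv=np.array([[298,168],[315,168],[297,394],[310,394]])
r=least_squares(lambda v:(wproj(o,world((v[0],v[1],v[3],v[2]),lp))-uv).ravel(),[.556,-.22,.15,.03]);print("w2 lid z free",r.x.round(4),r.fun.round(1))
o2=ctrl.get_obs()
uv=np.array([[291,76],[321,76],[302.5,416],[319.5,416]])
r=least_squares(lambda v:(wproj(o2,world((v[0],v[1],v[3],v[2]),lp))-uv).ravel(),[.556,-.22,.15,.03]);print("now",r.x.round(4),r.fun.round(1),o2["t"])
for z in(.135,.145,.155,.165): print(z,proj("scene",[[.5571,-.2179,z]]).round(0),proj("side",[[.5571,-.2179,z]]).round(0))
E
```

```text
w2 lid z free [ 0.5565 -0.2199  0.1135  0.0299] [-0.3 -0.2  0.3  0.2 -0.1 -0.2  0.2  0.1]
now [ 0.5538 -0.2188  0.1211  0.0013] [ 1.7  0.1 -1.7 -0.2 -0.8  0.1  0.7  0.1] 4.9833
0.135 [[407. 259.]] [[334. 264.]]
0.145 [[407. 253.]] [[334. 260.]]
0.155 [[408. 246.]] [[334. 256.]]
0.165 [[409. 240.]] [[334. 251.]]
```

The lid has not moved, but the fingers closed on top of its edge. Both cameras put the tips at z ≈ 0.16 against a reported 0.135. I'll raise, open and check whether the pose report is true.

Request:
{"op": "jog_arm", "data": {
  "rows": [
    {"finger_gap": 0.005,"sz": -0.03},
    {"finger_gap": 0.04,"sz": -0.06},
    {"finger_gap": 0.085,"sz": -0.06},
    {"finger_gap": 0.085,"sz": -0.06},
    {"finger_gap": 0.085,"sz": -0.06},
    {"finger_gap": 0.085,"sz": -0.06}
  ]
}}

```text
t: 5.48
tool_pos: [0.5552, -0.2172, 0.1993]
tool_rot: [-2.088, -2.344, 0.001]
contact_force: [-0.5, -0.2, 0.1]
opening: 0.0654
grip_force: 0.0
```

```bash
cat >> h.py <<'E'
def lidtop(o,im,thr=200):
    g=cv2.cvtColor(im,cv2.COLOR_RGB2HSV);m=((g[...,2]>thr)&(g[...,1]>50)&(g[...,0]>14)&(g[...,0]<32)).astype(np.uint8);m[:,:270]=0;m[:,350:]=0
    n,l,s,c=cv2.connectedComponentsWithStats(m);i=1+np.argmax(s[1:,4]);k=l==i
    rows=np.where(k.any(1))[0];return [(int(r),int(np.where(k[r])[0][0]),int(np.where(k[r])[0][-1])+1) for r in np.linspace(rows[0]+4,rows[-1]-4,8).astype(int)],(int(rows[0]),int(rows[-1])+1)
E
python3 - <<'E'
from h import *
o=ctrl.get_obs();im=ctrl.get_image("wrist");cv2.imwrite("pics/w3.png",im[:,:,::-1]);o2=ctrl.get_obs()
print(o["t"],o["tool_pos"].round(4),o2["tool_pos"].round(4),o["tool_rot"].round(4),o2["q"].round(4),o2["contact_force"].round(1),o2["opening"])
print(lidtop(o,im));print("w2",lidtop(o,cv2.imread("pics/w2.png")[:,:,::-1]))
l=(.5562,-.2180,.03,.1155);lp=[[-.006,.1,.132],[.006,.1,.132],[-.006,-.1,.132],[.006,-.1,.132]]
print(wproj(o,world(l,lp)).round(0).tolist())
E
```

```text
5.4833 [ 0.5552 -0.2172  0.1993] [ 0.5552 -0.2171  0.1992] [-2.0879e+00 -2.3438e+00  1.1000e-03] [-4.9760e-01 -4.8000e-03  1.6931e+00 -1.0000e-04  1.4564e+00 -6.1300e-01] [-0.2  0.2 -0.1] 0.07259448906678806
([(92, 299, 322), (134, 298, 322), (176, 299, 321), (218, 299, 321), (260, 300, 321), (302, 301, 318), (344, 302, 320), (387, 302, 319)], (88, 392))
w2 ([(173, 298, 316), (204, 298, 315), (235, 297, 314), (266, 297, 313), (297, 298, 311), (328, 296, 312), (359, 296, 311), (390, 296, 310)], (169, 395))
[[305.0, 82.0], [328.0, 82.0], [308.0, 389.0], [325.0, 389.0]]
```

Request:
{"op": "jog_arm", "data": {
  "rows": [
    {"finger_gap": 0.06,"sx": -0.003,"sy": -0.003,"sz": 0.02},
    {"finger_gap": 0.05,"sx": -0.003,"sy": -0.003,"sz": 0.04},
    {"finger_gap": 0.05,"sx": -0.003,"sy": -0.003,"sz": 0.058},
    {"finger_gap": 0.05,"sx": -0.003,"sy": -0.003,"sz": 0.058},
    {"finger_gap": 0.05,"sx": -0.003,"sy": -0.003,"sz": 0.058}
  ]
}}

```text
t: 5.95
tool_pos: [0.552, -0.2202, 0.1407]
tool_rot: [-2.087, -2.342, 0.002]
contact_force: [-0.2, -0.7, 0.3]
opening: 0.0501
grip_force: 0.0
```

```bash
python3 - <<'E'
from h import *
o=ctrl.get_obs();im=ctrl.get_image("wrist");cv2.imwrite("pics/w4.png",im[:,:,::-1]);o2=ctrl.get_obs()
print(o["t"],o["tool_pos"].round(4),o2["tool_pos"].round(4),o["tool_rot"].round(4),o2["contact_force"].round(1),o2["opening"])
print(lidtop(o,im))
l=(.5540,-.220,.03,.1155);lp=[[-.006,.1,.132],[.006,.1,.132],[-.006,-.1,.132],[.006,-.1,.132]]
print(wproj(o,world(l,lp)).round(0).tolist())
E
```

```text
5.95 [ 0.552  -0.2202  0.1407] [ 0.5531 -0.2207  0.1426] [-2.0866e+00 -2.3424e+00  1.7000e-03] [ 0.5 -0.7  1. ] 0.05011030396507603
([(75, 316, 347), (123, 316, 347), (171, 312, 346), (219, 315, 345), (267, 315, 344), (315, 315, 339), (363, 316, 337), (412, 316, 337)], (71, 417))
[[304.0, 67.0], [336.0, 67.0], [308.0, 453.0], [329.0, 453.0]]
```

Request:
{"op": "jog_arm", "data": {
  "rows": [
    {"finger_gap": 0.05},
    {"finger_gap": 0.05}
  ]
}}

```text
t: 6.17
tool_pos: [0.5543, -0.2213, 0.1448]
tool_rot: [2.088, 2.344, 0.001]
contact_force: [0.4, -0.1, 0.2]
opening: 0.0499
grip_force: 0.0
```

```bash
python3 - <<'E'
from h import *
lp=np.array([[-.006,.1,.132],[.006,.1,.132]])
for k in range(2):
    o=ctrl.get_obs();im=ctrl.get_image("wrist");print(o["t"],o["tool_pos"].round(4),o["tool_rot"].round(4),o["contact_force"].round(1),lidtop(o,im))
cv2.imwrite("pics/w5.png",im[:,:,::-1])
uv=[lidtop(o,im)[0][0]];r0=lidtop(o,im)[1][0]
uv=np.array([[uv[0][1],r0],[uv[0][2],r0]])
r=least_squares(lambda v:(wproj(o,world((v[0],v[1],v[2],.1155),lp))-uv).ravel(),[.556,-.22,.03]);print(r.x.round(4),r.fun.round(1))
for c in("scene","side"):
    i=ctrl.get_image(c);a=cv2.imread(f"pics/{c}0.png")[:,:,::-1]
    cv2.imwrite(f"pics/{c}3.png",i[:,:,::-1])
    y,x=(220,320) if c=="scene" else (215,300)
    d=np.abs(i.astype(int)-a).max(2)[y:y+140,x:x+180]>60;print(c,d.sum(),[ (int(v.min())) for v in np.where(d)],[(int(v.max())) for v in np.where(d)])
E
```

```text
6.1667 [ 0.5543 -0.2213  0.1448] [2.0878e+00 2.3441e+00 9.0000e-04] [ 0.4 -0.1  0.2] ([(73, 296, 327), (121, 296, 328), (170, 293, 327), (218, 297, 326), (267, 298, 325), (315, 298, 322), (364, 301, 321), (413, 302, 323)], (69, 418))
6.2167 [ 0.5543 -0.2213  0.1447] [2.0878e+00 2.3442e+00 9.0000e-04] [ 0.2 -0.3  1. ] ([(73, 296, 327), (121, 296, 328), (170, 293, 327), (218, 297, 326), (267, 298, 326), (315, 298, 322), (364, 301, 321), (413, 302, 323)], (69, 418))
[ 0.553  -0.2215  0.0269] [ 0.   0.1  0.  -0.1]
scene 824 [0, 20] [139, 165]
side 1778 [0, 0] [139, 72]
```

```bash
python3 - <<'E'
from h import *
i=cv2.imread("pics/scene3.png");a=cv2.imread("pics/scene0.png");d=np.abs(i.astype(int)-a).max(2)>40
for r in range(200,285,5): print(r,np.where(d[r,360:460])[0].min()+360 if d[r,360:460].any() else None,np.where(d[r,360:460])[0].max()+360 if d[r,360:460].any() else None,int(d[r,360:460].sum()))
o=ctrl.get_obs();Rc=R.from_rotvec(o["tool_rot"]);P=lambda *t:Rc.apply(t)+o["tool_pos"]
for z in(.008,-.005,-.02): print(z,proj("scene",[P(0,-.025,z),P(0,.025,z)]).round(0).tolist())
s=cv2.imread("pics/w5.png");w=cv2.cvtColor(s,cv2.COLOR_BGR2GRAY)
print(wproj(o,[P(0.011,-.025,.008),P(.011,.025,.008),P(.011,-.025,-.011)]).round(0).tolist())
E
```

```text
200 423 427 5
205 399 399 1
210 398 424 19
215 397 422 19
220 397 421 19
225 422 422 1
230 400 422 9
235 370 417 18
240 367 416 28
245 400 442 43
250 406 458 26
255 None None 0
260 None None 0
265 None None 0
270 None None 0
275 None None 0
280 None None 0
0.008 [[405.0, 268.0], [412.0, 252.0]]
-0.005 [[406.0, 260.0], [412.0, 243.0]]
-0.02 [[407.0, 250.0], [413.0, 234.0]]
[[265.0, 260.0], [365.0, 260.0], [260.0, 277.0]]
```

The fingertips really end about 27 mm short of the nominal position, in every view. I go 30 mm deeper and then close.

Request:
{"op": "jog_arm", "data": {
  "rows": [
    {"finger_gap": 0.05,"sy": -0.001,"sz": 0.015},
    {"finger_gap": 0.04,"sy": -0.001,"sz": 0.03},
    {"finger_gap": 0.03,"sy": -0.001,"sz": 0.03},
    {"finger_gap": 0.02,"sy": -0.001,"sz": 0.03},
    {"finger_gap": 0.005,"sy": -0.001,"sz": 0.03},
    {"finger_gap": 0.005,"sy": -0.001,"sz": 0.03},
    {"finger_gap": 0.005,"sy": -0.001,"sz": 0.03},
    {"finger_gap": 0.005,"sy": -0.001,"sz": 0.03},
    {"finger_gap": 0.005,"sy": -0.001,"sz": 0.03}
  ],
  "clamp_n": 60
}}

```text
t: 7.12
tool_pos: [0.5532, -0.2212, 0.114]
tool_rot: [2.088, 2.344, 0.001]
contact_force: [2.6, 0.3, -0.6]
opening: 0.0107
grip_force: 60.3Traceback (most recent call last):
```

```bash
python3 - <<'E'
from h import *
o=ctrl.get_obs();im=ctrl.get_image("wrist");o=ctrl.get_obs();cv2.imwrite("pics/w6.png",im[:,:,::-1])
print(o["tool_pos"].round(4),o["contact_force"].round(1),o["opening"].round(4),o["grip_force"],lidtop(o,im))
E
```

```text
  File "<stdin>", line 3, in <module>
AttributeError: 'float' object has no attribute 'round'
```

Request:
{"op": "jog_arm", "data": {
  "rows": [
    {"finger_gap": 0.005,"sz": -0.02},
    {"finger_gap": 0.005,"sz": -0.05},
    {"finger_gap": 0.005,"sz": -0.085},
    {"finger_gap": 0.005,"sz": -0.115},
    {"finger_gap": 0.005,"sz": -0.115},
    {"finger_gap": 0.005,"sz": -0.115}
  ]
}}

```text
t: 7.67
tool_pos: [0.5532, -0.2217, 0.2306]
tool_rot: [2.087, 2.343, 0.0]
contact_force: [-0.1, -0.9, -2.1]
opening: 0.0114
grip_force: 60.3
```

```bash
python3 - <<'E'
from h import *
o=ctrl.get_obs();print(o["contact_force"].round(1),o["tool_rot"].round(4))
move([.526,.157,.229],.104)
# re-measure the hinge from w1 with its own pose
q={"tool_pos":np.array([.5161,.1835,.2]),"tool_rot":np.array([-2.10462230,-2.33228684,3.5e-4])}
for uv in((317.5,212.1),(317.2,256.5),(317.1,300.2)):
    ro,rd=wray(q,uv);print((ro+rd*(.097-ro[2])/rd[2]).round(4))
E
```

```text
[-0.1 -0.9 -2.1] [2.0867e+00 2.3430e+00 5.0000e-04]
row [0.3793 0.0166 0.0006] [0.0029 0.0028 0.0116] n>= 9.1 t 7.67
[0.5167 0.1933 0.097 ]
[0.5202 0.1581 0.097 ]
[0.524 0.12  0.097]
```

Request:
{"op": "jog_arm", "data": {
  "rows": [
    {"finger_gap": 0.005,"sx": 0.379,"sy": 0.018,"rx": 0.002,"ry": 0.002,"rz": 0.0116},
    {"finger_gap": 0.005,"sx": 0.379,"sy": 0.018,"rx": 0.002,"ry": 0.002,"rz": 0.0116},
    {"finger_gap": 0.005,"sx": 0.379,"sy": 0.018,"rx": 0.002,"ry": 0.002,"rz": 0.0116},
    {"finger_gap": 0.005,"sx": 0.379,"sy": 0.018,"rx": 0.002,"ry": 0.002,"rz": 0.0116},
    {"finger_gap": 0.005,"sx": 0.379,"sy": 0.018,"rx": 0.002,"ry": 0.002,"rz": 0.0116},
    {"finger_gap": 0.005,"sx": 0.379,"sy": 0.018,"rx": 0.002,"ry": 0.002,"rz": 0.0116},
    {"finger_gap": 0.005,"sx": 0.379,"sy": 0.018,"rx": 0.002,"ry": 0.002,"rz": 0.0116},
    {"finger_gap": 0.005,"sx": 0.379,"sy": 0.018,"rx": 0.002,"ry": 0.002,"rz": 0.0116},
    {"finger_gap": 0.005,"sx": 0.379,"sy": 0.018,"rx": 0.002,"ry": 0.002,"rz": 0.0116},
    {"finger_gap": 0.005,"sx": 0.379,"sy": 0.018,"rx": 0.002,"ry": 0.002,"rz": 0.0116},
    {"finger_gap": 0.005,"sx": 0.379,"sy": 0.018,"rx": 0.002,"ry": 0.002,"rz": 0.0116},
    {"finger_gap": 0.005,"sx": 0.379,"sy": 0.018,"rx": 0.002,"ry": 0.002,"rz": 0.0116},
    {"finger_gap": 0.005,"sx": 0.379,"sy": 0.018,"rx": 0.002,"ry": 0.002,"rz": 0.0116},
    {"finger_gap": 0.005,"sx": 0.379,"sy": 0.018,"rx": 0.002,"ry": 0.002,"rz": 0.0116}
  ]
}}

```text
t: 8.83
tool_pos: [0.5266, 0.156, 0.2273]
tool_rot: [-2.103, -2.329, 0.002]
contact_force: [0.1, -0.3, -2.1]
opening: 0.0111
grip_force: 60.1
```

```bash
python3 - <<'E'
from h import *
o=ctrl.get_obs();print(o["t"],o["tool_pos"].round(4),o["tool_rot"].round(4))
for c in("scene","side","wrist"):
    im=ctrl.get_image(c);cv2.imwrite(f"pics/a_{c}.png",im[:,:,::-1])
    for n in("lid_knuckles","box_knuckles"):
        for d in ctrl.tip_of(c,n)[:1]: print(c,n,np.round(d["xy"],1),round(d["p"],2),atz(c,d["xy"],.093 if n[0]=="b" else .1375).round(4) if c!="wrist" else "")
a=cv2.imread("pics/a_scene.png");hsv=cv2.cvtColor(a,cv2.COLOR_BGR2HSV)
m=((hsv[...,0]>15)&(hsv[...,0]<28)&(hsv[...,1]>190)&(hsv[...,2]>80)).astype(np.uint8);m[:,:110]=0;m[:,290:]=0
n,l,s,c=cv2.connectedComponentsWithStats(m)
for i in range(1,n):
    if s[i,4]>25: print(s[i],c[i].round(1))
tl=world((.5275,.156,.1467,.104),[[-.00725,.018,-.00925],[-.00725,-.018,-.00925]]);print(proj("scene",tl).round(1).tolist(),proj("scene",world((.5203,.1555,.093,.102),[[0,.036,0],[0,0,0],[0,-.036,0]])).round(1).tolist())
E
```

```text
8.8333 [0.5266 0.156  0.2273] [-2.1034 -2.329   0.0024]
scene lid_knuckles [178.3 219. ] 0.55 [0.5176 0.143  0.1375]
scene box_knuckles [176.2 243. ] 0.96 [0.5167 0.1518 0.093 ]
side lid_knuckles [271.1 155.8] 0.88 [0.5209 0.147  0.1375]
side box_knuckles [272.8 170.5] 0.9 [0.5239 0.1557 0.093 ]
wrist lid_knuckles [307.3 227.2] 0.75 
[[163.1, 215.2], [183.0, 218.6]] [[156.5, 238.0], [175.7, 241.6], [195.3, 245.2]]
```

```bash
python3 - <<'E'
from h import *
a=cv2.imread("pics/a_scene.png");hsv=cv2.cvtColor(a,cv2.COLOR_BGR2HSV).astype(int)
m=((hsv[...,0]>14)&(hsv[...,0]<30)&(hsv[...,1]>150))
for r in range(192,262): print(r,''.join(('#' if v>150 else '+') if k else '.' for k,v in zip(m[r,130:225],hsv[r,130:225,2])))
E
```

```text
192 .................++++++++++++++++++######......................................................
193 .................++++++++++++++++++++++++######................................................
194 .................+++++++++++++..++++++++++++++++#####+.........................................
195 .................+++++++++++++....++++++++++++++++++++######...................................
196 .................#+++++++++++......+++++++++++++++++++++++++######.............................
197 .................#+++++++++++.....++++++++++++++++.+++++++++++++++.............................
198 ..................++++++++++++....++++++++++++++.....+++++++++++++.............................
199 ..................+++++++++++++.++++++++++++++++......+++++++++++++............................
200 ..................++++++++++++++++++++++++++++++.....++++++++++++++............................
201 ..................+++...+++++++++++++++++++++++++....++++++++++++++............................
202 ..................#++....+++++++++++++++++++++++++..+++++++++++++++............................

[... 5199 characters left out ...]

255 ..........................++++++++++++++++++++++++++++++++++++++++++++++.......................
256 ..........................#+++++++++++++++++++++++++++++++++++++++++++++.......................
257 ..........................+++++++++++++++++++++++++++++++++++++++..+++++.......................
258 ..........................++++++++++++++++++++++++++++++++++++++....++++.......................
259 ..........................#+++++++++++....++++++++++++++++++++++.....+++.......................
260 ...........................+++++++++++.....+++++++++++++++++++++.....++++......................
261 ...........................+++++++++++.....++++++++++++++++++++++...+++++......................
```

```bash
python3 - <<'E'
from h import *
o=ctrl.get_obs();im=ctrl.get_image("wrist");cv2.imwrite("pics/b_wrist.png",im[:,:,::-1]);print(o["t"],o["tool_pos"].round(4),o["tool_rot"].round(4));print(lidtop(o,im))
a=ctrl.get_image("side")[:,:,::-1];cv2.imwrite("pics/b_side.png",a)
s=cv2.resize(a[140:215,245:310],None,fx=2,fy=1,interpolation=cv2.INTER_NEAREST)
hsv=cv2.cvtColor(s,cv2.COLOR_BGR2HSV).astype(int)
for r in range(75): print(140+r,''.join((('#' if v>150 else '+') if S>150 else 'o') if (13<h<31 and S>70) else ('w' if v>170 else '.') for h,S,v in hsv[r,::2]))
Rc=R.from_rotvec(o["tool_rot"]);p=o["tool_pos"]
h=np.array([.5203,.1555,.093]);k=np.array([p[0],p[1],p[2]-.084])+R.from_euler('z',.104).apply([-.00725,0,-.00925])
for n,c in(("box",h),("lid",k)):
    u=R.from_euler('z',.103).apply([0,1,0]);print(n,c.round(4),[proj("side",c+u*t).round(1)[0].tolist() for t in((.036,0,-.036) if n=="box" else(.018,-.018))])
E
```

```text
9.2833 [0.5267 0.1574 0.2282] [-2.1016e+00 -2.3316e+00  1.0000e-04]
([(63, 297, 336), (106, 297, 350), (150, 298, 340), (194, 294, 346), (238, 299, 350), (282, 299, 333), (326, 301, 331), (370, 305, 306)], (59, 375))
140 ...................ooo+++##ooooooooooooooooooooooooooooooooo....o
141 ...................o++++++##oooooooooooooooooooooooooooooooo....o
142 ....................++++++###ooooooooooooooooooooooooooooooooo...
143 ....................o++++oo##ooooooooooooooooooooooooooooooo.....
144 .....................++++ooo##ooooooooooooooooooooooooooooo...+++
145 .....................o+++ooo##oooooooooooooooooooooooooo.oooo+oow
146 .....................o++++o++##oooooooooooooooooooooooooooowwwwww
147 ....................###+++++++#ooooooooooooooooooooooowwwwwwwwwww
148 ...................o####++++++#ooooooooooooooooowwwwwwwwwwwwooooo
149 ...................#####++++++#oooooooooooooowwwwwwwwwwoooooooooo
150 ...................#####++++++#ooooooooooooowwwwwwooooooooooooooo
151 ...................+#####+++++#oooooooooooooooooooooooooooooooooo
152 ................ooo++######+o+#oooooooo
[... 3802 characters left out ...]
oooo
207 wwwww...o..oooo................ooooooooooo...+ooooooooooooooooooo
208 wwwww..oo..ooooo................ooooooooo#...+ooooooooooooooooooo
209 wwwwwwo.....oooooo...o..........ooooooooo++oooooooooooooooooooooo
210 wwwwwww.....ooooooo...o..........oooooooo+ooooooooooooooooooooooo
211 wwwwwww.....ooooooo...............ooooooo+ooooooooooooooooooooooo
212 wwwwwww.....ooooooo................oooooooooo#ooooooooooooooooooo
213 wwwwwww......ooooooo...............oooooooo#++ooooooooooooooooooo
214 wwwwwww......oooooo.................oooooo+...ooooooooooooooooooo
box [0.5203 0.1555 0.093 ] [[266.7, 162.7], [271.3, 170.8], [276.1, 179.2]]
lid [0.5195 0.1566 0.135 ] [[267.4, 150.6], [272.1, 158.7]]
```

```bash
python3 - <<'E'
from h import *
w=cv2.imread("pics/w1.png")
for r in(206,213,220,250,257,264,292,299,306): print(r,' '.join(f"{int(b)}/{int(rr)}" for b,g,rr in w[r,303:337:1]))
o=ctrl.get_obs();p=o["tool_pos"];print(p.round(4),o["tool_rot"].round(4))
a=ctrl.get_image("scene")[:,:,::-1];cv2.imwrite("pics/c_scene.png",a);hsv=cv2.cvtColor(a,cv2.COLOR_BGR2HSV).astype(int)
m=((hsv[...,0]>14)&(hsv[...,0]<30)&(hsv[...,1]>150))
for r in range(208,248): print(r,''.join(('#' if v>150 else '+') if k else '.' for k,v in zip(m[r,145:210],hsv[r,145:210,2])))
k=np.array([p[0],p[1],p[2]-.084])+R.from_euler('z',.104).apply([-.00725,0,-.00925]);u=R.from_euler('z',.104).apply([0,1,0])
print(k,proj("scene",[k+u*.018,k-u*.018]).round(1).tolist())
E
```

```text
206 57/77 54/74 53/71 50/69 47/75 43/99 41/129 45/151 49/159 50/163 50/162 50/164 55/176 58/186 58/188 58/189 61/194 60/193 56/182 52/171 50/162 48/157 50/160 50/164 50/163 57/166 91/208 130/241 139/236 166/241 179/245 179/246 179/246 180/246
213 55/74 53/72 53/74 55/74 53/80 43/105 45/146 56/180 65/202 72/218 76/228 79/234 86/239 89/243 90/244 91/245 88/243 88/242 85/240 82/236 79/232 75/228 75/227 71/217 61/197 65/184 94/210 125/238 130/231 160/243 174/248 177/248 176/248 177/248
220 54/74 55/73 54/72 56/74 53/81 46/111 48/152 56/184 66/206 72/223 79/231 82/236 86/240 90/243 90/244 90/243 87/242 86/240 84/238 80/234 79/231 75/228 72/222 69/210 60/189 65/178 94/208 126/236 135/232 163/244 174/248 177/248 176/248 176/248
250 56/75 57/77 59/78 59/80 52/78 41/93 35/104 31/104 31/100 32/104 39/127 52/168 66/206 74/225 79/233 82/237 81/236 74/226 65/206 50/165 36/118 30/100 31/102 36/114 62/159 104/220 126/239 109/219 97/192 96/188 96/189 98/190 98/191 98/191
257 64/84 63/83 65/84 60/79 52/83 44/115 49/155 58/186 65/205 73/223 79/231 82/236 86/240 89/243 89/243 88/242 86/241 86/240 83/23
[... 3289 characters left out ...]
..
239 .#..#.++++####++##++......#########++++..........................
240 .......#++++++++##+......##########+++.........#####+............
241 ........#++++++++++.......########++++........##########++.......
242 .........#++++++++........########+###+......+#########+++.......
243 ..........+++++++#.##.....++++++##+###+......##########++++......
244 ..........++++++++#+###.###+++++++++#+.......#########+..........
245 ..........++++++++++++++++++++++++++++.......#########...........
246 ..........++++++++++++++++++++++++++++.......++######+...........
247 ..........++++++++++++++++++++++++++######+++++++++##+...........
[0.51947962 0.15676947 0.13490336] [[162.2, 216.7], [182.0, 220.0]]
```

Request:
{"op": "jog_arm", "data": {
  "rows": [
    {"finger_gap": 0.005,"sx": -0.001,"sy": 0.001,"sz": 0.01},
    {"finger_gap": 0.005,"sx": -0.0017,"sy": 0.0011,"sz": 0.02},
    {"finger_gap": 0.005,"sx": -0.0017,"sy": 0.0011,"sz": 0.025},
    {"finger_gap": 0.005,"sx": -0.0017,"sy": 0.0011,"sz": 0.025},
    {"finger_gap": 0.005,"sx": -0.0017,"sy": 0.0011,"sz": 0.025},
    {"finger_gap": 0.005,"sx": -0.0017,"sy": 0.0011,"sz": 0.025},
    {"finger_gap": 0.005,"sx": -0.0017,"sy": 0.0011,"sz": 0.025}
  ]
}}

```text
t: 10.02
tool_pos: [0.5282, 0.1561, 0.2036]
tool_rot: [-2.101, -2.332, -0.001]
contact_force: [0.3, 0.3, -1.7]
opening: 0.0112
grip_force: 59.9
```

```bash
cat > look.py <<'E'
from h import *
import sys
o=ctrl.get_obs();p=o["tool_pos"];print(o["t"],p.round(4),o["tool_rot"].round(4),o["contact_force"].round(1),o["wrist_torque"].round(2))
a=ctrl.get_image("scene")[:,:,::-1];cv2.imwrite(f"pics/l{o['t']:.2f}.png",a);hsv=cv2.cvtColor(a,cv2.COLOR_BGR2HSV).astype(int)
m=((hsv[...,0]>14)&(hsv[...,0]<30)&(hsv[...,1]>150))
for r in range(222,252): print(r,''.join(('#' if v>150 else '+') if k else '.' for k,v in zip(m[r,145:210],hsv[r,145:210,2])))
k=np.array([p[0],p[1],p[2]-.084])+R.from_euler('z',.104).apply([-.00725,0,-.00925]);u=R.from_euler('z',.104).apply([0,1,0])
h=np.array([.5208,.1552,.093]);print(k.round(4),proj("scene",[k+u*.018,k-u*.018]).round(1).tolist(),proj("scene",[h+u*.036,h,h-u*.036]).round(1).tolist())
E
python3 look.py
```

```text
10.0167 [0.5282 0.1561 0.2036] [-2.1015e+00 -2.3321e+00 -7.0000e-04] [ 0.3  0.3 -1.7] [-0.03 -0.03  0.03]
222 ..........++#++++++++++++++++++++++++++++++++.....++++...........
223 ..............++++++++++++++++++++++++++++++++.....+++...........
224 ...............+++++++++++++++++++++++++++++++.....+++...........
225 ................###+++++++++++++++++++++++++++++.++++++..........
226 .....#.........#########+++....++++++++++++++++++++++++..........
227 ....+..........#########++++.......++++++++++++++++++++..........
228 ..............+#########++++........+++++++++++++++++++..........
229 ..............##########++++.......+#####+++++..#++#+++..........
230 ..............+########++##+......+#########+++..................
231 ...............+++#####+###+......+#########+++..................
232 .........+.....+++++++++###+......#########+++++.................
233 ........#######+++++++++++++......#########++++..................
234 ......
[... 654 characters left out ...]
+###+###+.....+##########+++.......
244 .........#++++++++#++##.##++++++++++#+.......#########+..........
245 ..........+++++++++++++#++++++++++++++.......+########...........
246 .........+++++++++++++++++++++++++++++.......+#######+...........
247 ..........+++++++++++++++++++++++++++####....++++++##+...........
248 ..........+++++++++++++++++++++++++++++++#####++++++++++.........
249 ..........#++++++++++++++++++++++++++++++++++++++++++++++........
250 ..........#++....++++++++++++++++++++++++++++++++++++++++........
251 ...........++....+++++++++++++++++++++++++++++++++++++++#........
[0.5209 0.1553 0.1103] [[165.2, 230.2], [184.8, 233.7]] [[156.8, 238.0], [176.0, 241.5], [195.6, 245.1]]
```

Request:
{"op": "jog_arm", "data": {
  "rows": [
    {"finger_gap": 0.005,"sz": 0.003},
    {"finger_gap": 0.005,"sz": 0.006},
    {"finger_gap": 0.005,"sz": 0.009},
    {"finger_gap": 0.005,"sz": 0.012},
    {"finger_gap": 0.005,"sz": 0.013},
    {"finger_gap": 0.005,"sz": 0.014},
    {"finger_gap": 0.005,"sz": 0.014},
    {"finger_gap": 0.005,"sz": 0.014},
    {"finger_gap": 0.005,"sz": 0.014}
  ]
}}

```text
t: 10.82
tool_pos: [0.528, 0.1561, 0.1893]
tool_rot: [-2.101, -2.332, -0.0]
contact_force: [-0.2, -0.8, -3.1]
opening: 0.0111
grip_force: 60.0
```

```bash
python3 look.py
```

```text
10.8167 [0.528  0.1561 0.1893] [-2.1013e+00 -2.3318e+00 -1.0000e-04] [-0.2 -0.8 -3.1] [ 0.01  0.01 -0.  ]
222 ......#+++..#+++++++++++++++++++++++.....+++++++++++++...........
223 .......+++...++++++++++++++++++++++++...++++++++++++++...........
224 ......#++.....++++++++++++++++++++++++++++++++++++++++...........
225 .......+++....++++++++++++++++++++++++++++++++++++++++...........
226 .......+++....+++++++++++++++++++++++++++++++++++++++++..........
227 .......++++++++++++++++++++++++++++++++++++++++++++++++..........
228 .......#++++++++++++++++++++++++++++++++++++++++++++++...........
229 .......#+++++++++++++++++++++++++++++++++++++++...+++++..........
230 ..........++++++++++++++++++++++++++++++++++++......+++..........
231 ..............+.++++++++++++++++++++++++++++++......+++..........
232 ..........+......++++++++++++++++++++++++++++++....++++..........
233 ........#######++###++++++++++++++++++++++++++++..+++++..........
234 .......
[... 653 characters left out ...]
+###+++++++##++##########++++......
244 ..........++++++++#++##.##+++++++++++++++++++#########+..........
245 .........++++++++++++++#+++++++++++++++++++++#########...........
246 ..........++++++++++++++++++++++++++++....+++++######+...........
247 ..........+++++++++++++++++++++++++++####.+.++++++++#+...........
248 ..........++++++++++++++++++++++++++++++#####+++++++++++.........
249 ..........#++++++++++++++++++++++++++++++++++++++++++++++........
250 ..........#++....++++++++++++++++++++++++++++++++++++++++........
251 ..........#++....++++++++++++++++++++++++++++++++++++++++........
[0.5207 0.1553 0.096 ] [[166.1, 238.1], [185.5, 241.6]] [[156.8, 238.0], [176.0, 241.5], [195.6, 245.1]]
```

Request:
{"op": "jog_arm", "data": {
  "rows": [
    {"finger_gap": 0.005,"sz": 0.0007},
    {"finger_gap": 0.005,"sz": 0.0014},
    {"finger_gap": 0.005,"sz": 0.002},
    {"finger_gap": 0.005,"sz": 0.002},
    {"finger_gap": 0.005,"sz": 0.002}
  ]
}}

```text
t: 11.28
tool_pos: [0.5278, 0.156, 0.187]
tool_rot: [-2.101, -2.332, 0.001]
contact_force: [0.0, -0.0, -2.1]
opening: 0.0112
grip_force: 60.0
```

Request:
{"op": "jog_arm", "data": {
  "rows": [
    {"finger_gap": 0.005,"sz": 0.0005},
    {"finger_gap": 0.005,"sz": 0.001},
    {"finger_gap": 0.005,"sz": 0.001},
    {"finger_gap": 0.005,"sz": 0.001}
  ]
}}

```text
t: 11.62
tool_pos: [0.5279, 0.1561, 0.1862]
tool_rot: [-2.101, -2.332, -0.0]
contact_force: [-0.1, 0.6, -0.7]
opening: 0.0109
grip_force: 60.3
```

Request:
{"op": "jog_arm", "data": {
  "rows": [
    {"finger_gap": 0.005,"sz": 0.0005},
    {"finger_gap": 0.005,"sz": 0.001},
    {"finger_gap": 0.005,"sz": 0.001},
    {"finger_gap": 0.005,"sz": 0.001}
  ]
}}

```text
t: 11.95
tool_pos: [0.5282, 0.1561, 0.1861]
tool_rot: [-2.102, -2.332, -0.001]
contact_force: [-1.8, 0.6, 3.7]
opening: 0.0111
grip_force: 61.1
```

```bash
python3 look.py
```

```text
11.95 [0.5282 0.1561 0.1861] [-2.1016e+00 -2.3322e+00 -1.0000e-03] [-1.8  0.6  3.7] [-0.1   0.42 -0.01]
222 ......#++++++++++++...++++++++++++++.....+++++++++++++...........
223 ......#+++++++++++++++++++++++++++++.....+++++++++++++...........
224 .......+++...++++++++++++++++++++++++....++++++++++++++..........
225 .......+++....+++++++++++++++++++++++....++++++++++++++..........
226 ......#++.....+++++++++++++++++++++++++++++++++++++++++..........
227 .......+++....++++++++++++++++++++++++++++++++++++++++...........
228 .......++++...+++++++++++++++++++++++++++++++++++++++++..........
229 .......#+++++++++++++++++++++++++++++++++++++++++++++++..........
230 +.......+++++++++++++++++++++++++++++++++++++++++++++++..........
231 .......+++++++++++++++++++++++++++++++++++++++....+++++..........
232 .........++++++#++++++++++++++++++++++++++++++......+++..........
233 ........#######++++++++++++++++++++++++++++++++.....+++..........
234 .......#
[... 652 characters left out ...]
+###+#########+##########++++......
244 ..........++++++++++++++++++++++++++++######+#########+..........
245 ..........++++++++++++++++++++++++++++++++#++#########...........
246 ..........+++++++++++++++++++++++++++++++++++++######+...........
247 ..........+++++++++++++++++++++++++++++++++++++++++##+...........
248 ..........+++++++++++++++++++++++++++++++++++++++++++++..........
249 ..........+++++++++++++++++++++++++++++++++++++++++++++++........
250 ..........#++....++++++++++++++++++++++++++++++++++++++++........
251 ..........#++.....+++++++++++++++++++++++++++++++++++++++........
[0.521  0.1554 0.0929] [[166.3, 239.7], [185.7, 243.3]] [[156.8, 238.0], [176.0, 241.5], [195.6, 245.1]]
```

```bash
python3 - <<'E'
from h import *
a=cv2.imread("pics/b_side.png").astype(int);d=a[...,2]-a[...,0]
for r in list(range(146,174)): print(r,d[r,258:282].tolist())
t=ctrl.get_image("side")[:,:,::-1].astype(int);cv2.imwrite("pics/d_side.png",t);e=t[...,2]-t[...,0];print()
for r in list(range(156,182)): print(r,e[r,258:282].tolist())
h=np.array([.5208,.1552,.093]);u=R.from_euler('z',.1).apply([0,1,0])
for p in([.5267,.1575,.2282],[.5282,.1561,.1861]):
    k=np.array([p[0],p[1],p[2]-.084])+R.from_euler('z',.104).apply([-.00725,0,-.00925]);print(proj("side",[k+u*.018,k-u*.018]).round(1).tolist())
print(proj("side",[h+u*.036,h,h-u*.036]).round(1).tolist(),proj("side",[h+[.001,0,0]]).round(2)-proj("side",[h]).round(2))
E
```

```text
146 [-9, -9, -8, -8, -10, -12, -18, 1, 64, 95, 98, 97, 93, 63, 80, 97, 140, 129, 100, 89, 88, 86, 85, 84]
147 [-7, -8, -7, -7, -9, -16, 4, 117, 157, 131, 104, 97, 96, 89, 93, 94, 106, 118, 99, 91, 90, 89, 85, 84]
148 [-7, -6, -6, -7, -10, -9, 68, 158, 173, 150, 111, 97, 96, 94, 95, 94, 95, 111, 98, 92, 92, 88, 85, 83]
149 [-7, -6, -7, -9, -12, -2, 108, 160, 169, 165, 140, 107, 96, 96, 95, 94, 97, 109, 97, 92, 93, 90, 87, 85]
150 [-6, -7, -9, -10, -15, -6, 101, 149, 161, 159, 133, 106, 96, 95, 96, 95, 98, 109, 96, 93, 93, 93, 90, 88]
151 [-4, -6, -7, -3, -9, -11, 64, 131, 140, 129, 124, 124, 105, 98, 96, 93, 100, 113, 94, 93, 93, 94, 92, 89]
152 [-4, -6, -3, 56, 63, 51, 56, 103, 113, 115, 154, 163, 126, 109, 98, 65, 83, 108, 93, 90, 94, 93, 94, 91]
153 [-3, -5, -2, 72, 105, 118, 108, 90, 96, 108, 161, 170, 143, 115, 95, 42, 49, 94, 97, 94, 93, 93, 94, 92]
154 [0, -5, -1, 96, 83, 42, 32, 27, 111, 114, 132, 145, 140, 139, 107, 48, 44, 90, 99, 94, 95, 93, 95, 93]
155 [2, -4, 0, 115, 34, 7, 9, 34, 110, 113, 105, 126, 154, 165, 127, 82, 68, 96, 98, 93, 94, 94, 94, 93]
156 [4, -3, -2, 99, 6
[... 4306 characters left out ...]
 167, 154, 122, 97, 91, 94]
178 [38, 39, 40, 40, 37, 62, 92, 96, 94, 96, 99, 99, 95, 97, 109, 142, 160, 164, 167, 169, 154, 120, 96, 93]
179 [41, 41, 43, 41, 38, 54, 85, 94, 94, 94, 98, 98, 94, 95, 97, 128, 154, 165, 150, 137, 131, 104, 91, 92]
180 [42, 42, 42, 42, 40, 55, 83, 94, 94, 94, 96, 85, 63, 81, 96, 116, 143, 141, 99, 65, 65, 76, 94, 94]
181 [42, 41, 40, 40, 39, 44, 76, 93, 94, 95, 95, 87, 43, 72, 95, 100, 128, 113, 49, 12, 9, 39, 94, 96]
[[267.4, 150.6], [272.1, 158.7]]
[[269.3, 166.7], [273.9, 175.0]]
[[266.9, 162.7], [271.5, 170.8], [276.3, 179.3]] [[ 0.43 -0.06]][ WARN:0@0.928] global loadsave.cpp:1063 imwrite_ Unsupported depth image for selected encoder is fallbacked to CV_8U.
```

```bash
python3 - <<'E'
from h import *
import glob
u=R.from_euler('z',.1).apply([0,1,0]);h=np.array([.5208,.1552,.093])
for f,p in(("pics/c_scene.png",[.5267,.1575,.2282]),("pics/l10.02.png",[.5282,.1561,.2036])):
    a=cv2.imread(f).astype(float);g=cv2.GaussianBlur(a[...,2]-a[...,0],(0,0),.6);hsv=cv2.cvtColor(a.astype(np.uint8),cv2.COLOR_BGR2HSV)
    m=((hsv[...,0]>14)&(hsv[...,0]<30)&(hsv[...,1]>150)&(hsv[...,2]>165)).astype(np.uint8);m[:,:145]=0;m[:,210:]=0;m[:210]=0;m[248:]=0
    n,l,s,c=cv2.connectedComponentsWithStats(m)
    C=sorted([(c[i].round(2).tolist(),int(s[i,4])) for i in range(1,n) if s[i,4]>20]);print(f,C)
    k=np.array([p[0],p[1],p[2]-.084])+R.from_euler('z',.104).apply([-.00725,0,-.00925])
    print(" lid",proj("scene",[k+u*.018,k-u*.018]).round(2).tolist())
print(" box",proj("scene",[h+u*.036,h,h-u*.036]).round(2).tolist())
for e in np.eye(3)*.001: print((proj("scene",[h+e])-proj("scene",[h])).round(2))
E
```

```text
pics/c_scene.png [([155.87, 235.28], 47), ([160.93, 214.29], 41), ([175.04, 239.3], 46), ([180.47, 217.55], 47), ([194.61, 242.8], 51)]
 lid [[162.27, 216.63], [182.01, 220.04]]
pics/l10.02.png [([155.72, 235.47], 47), ([164.02, 227.9], 42), ([175.0, 239.26], 47), ([183.68, 231.52], 44), ([194.7, 242.87], 53)]
 lid [[165.22, 230.16], [184.74, 233.68]]
 box [[156.85, 237.94], [176.0, 241.5], [195.58, 245.14]]
[[ 0.37 -0.26]]
[[-0.5  -0.13]]
[[-0.06 -0.54]]
```

Request:
{"op": "jog_arm", "data": {
  "rows": [
    {"finger_gap": 0.005},
    {"finger_gap": 0.005}
  ]
}}

```text
t: 12.22
tool_pos: [0.5282, 0.1561, 0.1861]
tool_rot: [-2.102, -2.332, -0.001]
contact_force: [-1.9, -0.5, 5.9]
opening: 0.011
grip_force: 61.2
```

```bash
python3 - <<'E'
from h import *
a=ctrl.get_image("scene")[90:310,100:300,::-1];b=ctrl.get_image("side")[60:240,230:360,::-1]
cv2.imwrite("pics/fin.png",np.hstack([cv2.resize(a,(400,440),interpolation=2),cv2.resize(b,(318,440),interpolation=2)]))
E
```

```text
(no output)
```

View pics/fin.png

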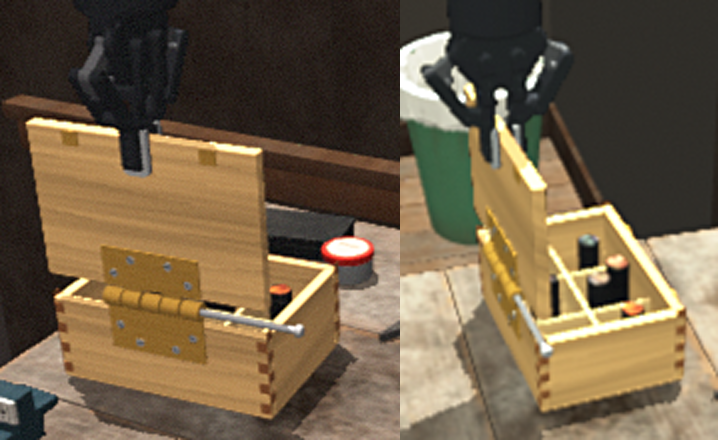

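The picture shows the five barrels interleaved in one straight line from (110, 294) to (200, 308), in line with the pin. The lid stands upright with its leaf outward, pressed with about 8 N, and the pin is still at its place.

```bash
python3 -c "
from h import *
print(ctrl.finish_job())"
```

```text
the job is handed in; nothing more can be done
None
```

The lid is seated between the box knuckles with its brass leaf outward, still gripped and pressed down at about 8 N, the bores in line to within about 1 mm by the camera images, and the pin looks undisturbed; on the first try the gripper closed on the lid's top edge, but the lid stayed in the rack.

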